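Unload a transport crate onto a bench shaker

ROBOT

A 6-joint arm with a two-finger parallel gripper is mounted at the origin on the work surface; the furniture and walls round the work are solid. World frame = base frame: x ahead of the robot, y to its left, z up, the work surface at z = 0. Lengths are in m, angles in rad, forces in N, time in s.
With the tool pointing down it reaches from about 0.4 to 0.825 m from the base axis. Payload 7 kg.
Tool frame: the origin (TCP) lies midway between the tips of the shut fingers; the grasp point (between the pads) lies arm.hold_point_z behind it (arm.hold_point_z is the distance from the TCP to the grasp point, in m); z points along the fingers, y is the line along which they close (so a half turn about z gives the same grasp; the last joint's range is limited). The gripper opens to 88 mm and grips with 3 to 60 N. Pads are 19 mm wide; open, the fingers measure 130 mm over their backs; the gripper's body (78 mm by 193 mm) begins 47 mm behind the grasp point.
Start: joints at [1.597, 0.359, 0.012, 0, -1.224, -0.288], TCP at [0.175, 0.652, 0.206] pointing down, gripper open.
Joint ranges: [-3.07, 3.07], [-1.43, 2.12], [-1.02, 1.25], [-3.03, 1.67], [-3.05, -0], [-3.03, 3.03]. Speed limits (rad/s): [2.39, 2.39, 3.01, 3.14, 3.14, 3.14].

INTERFACE

Orientations are given as [roll, pitch, yaw] about the fixed x, y, z axes, in that order (R = Rz(yaw) Ry(pitch) Rx(roll)).
In Python, from station import arm gives the robot as it stands.
- The arm moves only by the shell command python3 -m crank 'ROWS' [OPENING] [FORCE]. ROWS is JSON, a list that holds one entry, the list of rows, each a list of 4 numbers: the shift along the tool's x, y, z in units of 25 mm (1.0 is 25 mm), then the turn about the tool's z in units of 5 degrees (1.0 is 5 degrees). A call has 1 to 12 rows; each row is the pose to reach, as a shift and turn from the pose commanded when the call began, along the tool's axes at that moment; what a row does not reach only later rows make up. A row lasts 1/8 s, in which the tool goes at most 62.5 mm and 10.7 degrees, less where a joint would pass 70% of its speed; a pose out of reach is approached as far as the arm can. A call with a gripper value outside its range is refused whole. OPENING is the closure, from 0 (fully open) to 1 (shut), set as the call begins (- or left out, the last holds). The fingers move at their own pace and stop on an object; FORCE is the grip in N (left out, the last holds). Time passes only in rows, so rows that repeat a pose let the fingers close. It gives the time, the measured TCP pose, the force, the opening and the grip force at its end, in the units of the state.
- arm.get_state(): the state, without advancing time (a new reading comes with each control period).
- arm.grab_frame(name): name is "scene" or "top" or "wrist"; returns (picture, depth): 400x640x3 uint8, red, green, blue; 400x640 float32, m along the optical axis (not along the pixel's ray), 0 where there is no reading.
- arm.get_calibration(name): a dict with "mtx" (3x3 intrinsics, pixels), "R" (3x3) and "t" (3): a world point X has camera coordinates R X + t; the wrist camera has in their place "mount" (4x4, takes a point from camera to tool coordinates, whose origin is the TCP and whose axes are the flange's). Camera axes: x right, y down, z forward; pixel columns grow to the right and rows downward; lengths in m; the calibration is good to about 2 mm. A picture is of the moment at which its call begins: read the wrist's pose just before it. get_calibration takes no time and is no camera call.
- arm.job_done(): hands the job in; it is judged then, once.
Trained networks look in the newest picture that a camera, given by its name, has taken for a name from the list of things; names that differ only in an ending like _2 or _b are one class to them, and where a whole thing is asked for, a point or a joint stands for the part that bears it (a point fixed in the world has none). Each returns a list of dicts, best first, with "score" (0 to 1); they miss things now and then, are a little off and sometimes report something else, mostly with a low value. They report only what shows in the picture. A call takes as long as a camera call. They do not tell look-alikes from the thing itself.
- arm.recognise(thing, camera): "extent" ([left, top, width, height] in pixels, round what is visible of it).
- arm.trace(thing, camera): "mask" (400x640 bool, what is visible of it) and "extent" ([left, top, width, height] in pixels, round what is visible of it).
The state is a dict: "t": time; "q": joint angles; "qd": joint speeds; "joint_efforts": joint torques, N m; "eef_pos": TCP position; "ee_rot": TCP orientation; "force": force on the tool from outside, world axes, zero at the start; "moment": the same for the moment, N m; "width": finger opening in m; "gripper_force": force on a finger pad.
Only numpy, scipy, OpenCV 4.12 (cv2) and the standard library are available. Lean on these libraries where they do the work, as an engineer would, in place of code of your own. Each camera call takes 0.05 s, during which the arm holds its last target. There are 200 camera calls.

TASK

Load the shaker: first pull its lever down to the idle stop on the robot's side, then lift the retaining bar out of the crate's two brackets and lay it flat on the bench, and lift the reagent bottles out of the crate one at a time and stand every one upright on the shaker's rimmed platform, with the lever still at idle. When all are loaded, set the lever upright at the long mark, and put the bar back in both brackets of the empty crate; leave the specimen cup where it stands.

Things in the scene. Friction and masses are not known exactly. Their poses are not given: they have to be found in the camera images.
- crate: grey shallow open tray, 150 (x) x 270 (y) x 40 mm high outside, walls 4 mm, fixed to the bench; origin at the centre of its underside, x across it (away from the robot), y along its length. The bottles stand in one row along y on its 4 mm floor, about 64 mm apart
- bar_seat (a point): middle of the line between the two slot floors, 98 mm above the crate's underside; axes as the crate. The seated bar's origin lies here. Each bracket: outside the crate's end, at y = +/-139 mm, steel, 8 mm thick, 60 mm wide in x, its open-topped slot 30 mm wide with the floor 98 mm above the bench, flaring from 116 mm height to the top at about 128 mm
- bar: retaining bar, flat aluminium, 24 (x) x 308 (y) x 12 mm, with a black hand grip 24 x 100 x 30 mm at its middle and an end stop 40 x 4 x 16 mm at each end (inner faces at y = +/-150 mm, outside the brackets, 7 mm play); one flat underside, the grip rises to 30 mm; 220 g; origin at the centre of the underside, y along the bar. Starts in the brackets, with the caps 6 mm below; same either way round
- bottle_1: reagent bottle with screw cap, 44 x 49 x 88 mm (x, y, z), 50 to 110 g; origin at the centre of its underside, z up through the cap. Straight-sided body, 44 mm wide across x, up to 58 mm; then shoulders, and a 30 mm round cap from 72 to 88 mm. Starts upright in the crate with its x roughly along the crate's x; may be absent (None)
- bottle_2: reagent bottle with screw cap, 44 x 49 x 88 mm (x, y, z), 50 to 110 g; origin at the centre of its underside, z up through the cap. Straight-sided body, 44 mm wide across x, up to 58 mm; then shoulders, and a 30 mm round cap from 72 to 88 mm. Starts upright in the crate with its x roughly along the crate's x; may be absent (None)
- bottle_3: reagent bottle with screw cap, 44 x 49 x 88 mm (x, y, z), 50 to 110 g; origin at the centre of its underside, z up through the cap. Straight-sided body, 44 mm wide across x, up to 58 mm; then shoulders, and a 30 mm round cap from 72 to 88 mm. Starts upright in the crate with its x roughly along the crate's x; may be absent (None)
- bottle_4: reagent bottle with screw cap, 44 x 49 x 88 mm (x, y, z), 50 to 110 g; origin at the centre of its underside, z up through the cap. Straight-sided body, 44 mm wide across x, up to 58 mm; then shoulders, and a 30 mm round cap from 72 to 88 mm. Starts upright in the crate with its x roughly along the crate's x; may be absent (None)
- shaker: white bench shaker, 190 (x) x 215 mm (y), fixed to the bench; origin on the bench under the centre of its platform, x away from the robot, y toward the lever's side
- platform (a point): centre of the top of the shaker's black rubber platform, 60 mm above the bench, axes as the shaker. Flat free area 174 (x) x 188 mm (y) inside a steel rim 10 mm high and 6 mm thick: up to four bottles stand on it, e.g. at x +/-40, y +/-45 mm
- lever (a joint): speed lever on the +y end of the shaker, turning about the shaker's y axis: 0 = idle stop, leaning 0.87 rad from vertical toward the shaker's -x (robot) side; 0.87 = upright, at the long mark; 1.74 = far stop. It stays where it is left (friction 0.07 N m, under 1 N at the knob)
- lever_knob (a point): centre of the black ball knob (diameter 28 mm) at the end of the lever's 10 mm rod, 90 mm from the pivot
- lever_pivot (a point): pivot of the lever, 50 mm above the bench, 140 mm from the shaker's centre along its +y; axes as the shaker; the lever turns in the x-z plane of this frame. A scale disc stands 16 mm nearer the shaker's centre; its long mark reaches 57 mm above the pivot
- cup: bystander: white specimen cup with lid, 58 mm wide, 62 mm high, standing on the bench at the right, to be left alone; the bench between it, the crate and the robot (round x 0.46, y -0.16 m) is free, enough for the bar lying roughly along y; origin under its centre
There are look-alikes about, which are no part of the job. What is shaped like the bottle_1 but red is not meant.

How it is judged:
By the outcome, as a careful person would: the job done as asked, in the order asked, and still so for the second after the job is handed in, with the robot touching nothing.
Of bottle_1, bottle_2, bottle_3, bottle_4 only 2 to 4 are there at a start; the rules pass over those that are not, and their reading is None.
At some moment in a run one of bar may be knocked a few centimetres aside while the robot is not near it.
Once in a run the grip may slacken for a moment while it holds something.
It also fails if it takes over 210 s, if anything falls off the work surface, if the arm or the gripper's body presses on something with over 40 N, if the wrist force passes 120 N, or if a joint passes its speed limit or range.

## Working session

There is one attempt and no reset: what is moved stays moved. The work goes in short steps, Python scripts to look and compute and a shell command to move; the robot and the scene stay as the last step left them, time stands still between calls to the robot, and variables do not carry over. Pictures are saved under pics/ and viewed, at most 14 in all, crops included, and the job is handed in when it is done.

```bash
ls; mkdir -p pics
cat > h.py <<'E'
import numpy as np, cv2
from station import arm
from scipy.spatial.transform import Rotation as Ro
def pose():
    s=arm.get_state(); return np.array(s['eef_pos']),Ro.from_euler('xyz',s['ee_rot']).as_matrix(),s
def cam(n):
    c=arm.get_calibration(n); K=np.array(c['mtx'])
    if 'R' in c: R=np.array(c['R']);t=np.array(c['t']); return K,R.T,-R.T@t
    p,Rt,_=pose(); M=np.array(c['mount']); return K,Rt@M[:3,:3],Rt@M[:3,3]+p
def grab(n,save=None):
    C=cam(n); im,d=arm.grab_frame(n)
    if save: cv2.imwrite('pics/'+save,cv2.cvtColor(im,cv2.COLOR_RGB2BGR))
    return im,d,C
def cloud(d,C):
    K,R,o=C; v,u=np.mgrid[:400,:640]
    c=np.stack([(u-K[0,2])/K[0,0]*d,(v-K[1,2])/K[1,1]*d,d],-1)
    P=c@R.T+o; P[d<=0]=np.nan; return P
def rows(target,yaw=None):
    # shift in tool axes (25mm units) to reach target from present pose
    p,R,s=pose(); return np.round(R.T@(np.array(target)-p)/0.025,2)
E
python3 - <<'E'
from h import *
print(arm.hold_point_z, arm.get_state())
for n in ['scene','top']:
    im,d,C=grab(n,n+'0.png'); P=cloud(d,C); print(n,'cam at',C[2])
    for th in ['crate','bar','bottle_1','shaker','lever','lever_knob','cup']:
        for r in arm.trace(th,n)[:6]:
            m=r['mask']; q=P[m]; q=q[~np.isnan(q[:,0])]
            if len(q): print(th,round(r['score'],2),r['extent'],np.median(q,0).round(3),np.percentile(q,3,0).round(3),np.percentile(q,97,0).round(3), im[m].mean(0).round())
E
```

```text
pics
0.0188 {'t': 0.0, 'q': array([ 1.59709830e+00,  3.59405121e-01,  1.10421012e-02, -3.33358431e-04,
       -1.22409379e+00, -2.88131323e-01]), 'qd': array([ 0.00077072, -0.00011718, -0.00063731, -0.0010208 ,  0.00016867,
       -0.00021539]), 'joint_efforts': array([-5.05669523e-04, -5.82726645e+01,  2.93059945e+01,  6.99714527e+00,
        6.96104922e-03, -1.46141033e-04]), 'eef_pos': array([0.17460215, 0.6514793 , 0.20490666]), 'ee_rot': array([ 3.13991157e+00, -1.71431094e-04, -2.61942737e-01]), 'force': array([ 0.65853812, -0.14096437, -0.61833262]), 'moment': array([ 0.01986959, -0.01916225,  0.00602127]), 'gripper_force': 0.0, 'width': 0.08762854100257869}
scene cam at [-0.15640421 -0.3863933   0.88876927]
crate 0.71 [302.3, 169.6, 95.8, 76.0] [0.627 0.012 0.009] [ 0.565 -0.135  0.002] [0.719 0.144 0.106] [67. 67. 69.]
bar 0.58 [307.0, 169.6, 94.7, 43.4] [ 0.643 -0.001  0.111] [ 0.628 -0.14   0.02 ] [0.713 0.146 0.13 ] [95. 97. 94.]
bar 0.21 [210.2, 168.4, 11.9, 27.8] [0.455 0.392 0.114] [0.438 0.371 0.001] [0.538 0.488 0.143] [68. 69. 69.]
bottle_1 0.79 [408.1, 207.8, 19.5,
[... 1459 characters left out ...]
55 [371.8, 162.9, 21.6, 11.3] [ 0.632 -0.083  0.066] [ 0.625 -0.105  0.018] [ 0.645 -0.064  0.091] [156. 150. 107.]
shaker 0.75 [190.3, 153.3, 111.3, 103.1] [0.526 0.285 0.06 ] [0.422 0.172 0.033] [0.642 0.396 0.086] [71. 70. 70.]
lever 0.62 [191.1, 218.7, 19.0, 20.1] [0.458 0.395 0.136] [0.443 0.378 0.08 ] [0.472 0.41  0.143] [44. 45. 48.]
lever_knob 0.63 [190.5, 222.2, 28.0, 19.8] [0.454 0.391 0.13 ] [0.435 0.369 0.06 ] [0.471 0.411 0.142] [71. 71. 74.]
lever_knob 0.22 [192.3, 154.5, 106.4, 100.9] [0.527 0.284 0.06 ] [0.423 0.174 0.042] [0.642 0.393 0.08 ] [68. 68. 68.]
cup 0.77 [439.1, 190.3, 23.9, 23.5] [ 0.545 -0.27   0.062] [ 0.521 -0.299  0.012] [ 0.571 -0.246  0.066] [225. 224. 223.]
```

Run:
```python
import cv2
a=cv2.imread('pics/top0.png')[110:290,160:490]; b=cv2.imread('pics/scene0.png')[140:310,190:450]
a=cv2.resize(a,(550,300),interpolation=3); b=cv2.resize(b,(459,300),interpolation=3)
import numpy as np
cv2.imwrite('pics/a.png',np.vstack([a,cv2.copyMakeBorder(b,0,0,0,91,0)]))
```

```text
(no output)
```

View pics/a.png

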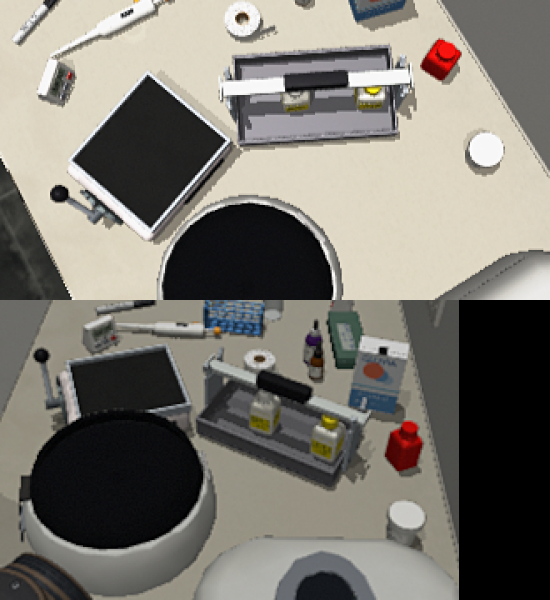

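The pictures show the shaker turned by about 40°, the crate with the bar seated, and two bottles with yellow labels. The red look-alike and the cup stand at the right. The dark disc low in the picture needs identifying, so I'll measure the geometry.

Run:
```python
from h import *
im,d,C=grab('top'); P=cloud(d,C)
# disc
print('disc',P[270,310],P[240,310],P[225,310])
def rect(m):
    q=P[m][:,:2].astype(np.float32); return cv2.minAreaRect(q*1000)
z=P[...,2]; x=P[...,0]; y=P[...,1]
dark=im.max(2)<70
m=(abs(z-.06)<.006)&dark&(x>.38)&(y>.12)&(x<.68)&(y<.42); m=cv2.morphologyEx(m.astype(np.uint8),2,np.ones((3,3)))>0
print('platform',rect(m),m.sum())
m=(abs(z-.07)<.03)&(x>.38)&(y>.12)&(x<.68)&(y<.44)&(im.max(2)>120); 
m=(abs(z-.04)<.007)&(x>.5)&(x<.76)&(abs(y)<.16); print('cratewalls',rect(m),m.sum())
m=(z>.102)&(x>.58)&(x<.7)&(abs(y)<.18)&(im.min(2)>120); print('bar',rect(m),m.sum())
m=(z>.09)&(abs(x-.44)<.08)&(abs(y-.39)<.06); q=P[m]; print('knob',np.nanmean(q,0),np.nanmax(q,0),np.nanmin(q,0))
im,d,C=grab('scene'); P=cloud(d,C);z=P[...,2]; x=P[...,0]; y=P[...,1]
m=(z>.105)&(abs(x-.44)<.08)&(abs(y-.39)<.06);q=P[m];print('knob scene',np.nanmean(q,0),np.nanmax(q,0),np.nanmin(q,0),m.sum())
for a in np.argwhere((z>.03)&(abs(x-.46)<.08)&(abs(y-.4)<.07))[::5]: print(a,P[tuple(a)].round(3),im[tuple(a)])
```

```text
disc [0.35320074 0.1003184  0.17827087] [0.42660717 0.10295456 0.15727949] [ 0.48112738  0.11455999 -0.00081478]
platform ((543.0055541992188, 279.1910705566406), (172.92201232910156, 187.39556884765625), 50.41374969482422) 4106
cratewalls ((636.9392700195312, 8.47723388671875), (289.5174865722656, 223.61972045898438), 86.23773193359375) 732
bar ((644.7294311523438, 6.37689208984375), (62.683292388916016, 307.7619934082031), 4.345986366271973) 758
knob [0.45655393 0.38921568 0.12286317] [0.47510935 0.4133619  0.14434563] [0.43480035 0.3378917  0.09024243]
knob scene [0.45853283 0.39457208 0.12958222] [0.47356522 0.41214154 0.14521354] [0.44659525 0.35261574 0.10576382] 81
[167 211] [0.465 0.411 0.14 ] [113 109  99]
[168 210] [0.458 0.408 0.142] [88 86 78]
[168 215] [0.467 0.395 0.142] [46 46 43]
[169 213] [0.46  0.397 0.142] [33 33 37]
[170 209] [0.455 0.411 0.135] [61 60 55]
[170 214] [0.462 0.396 0.137] [14 14 17]
[171 210] [0.454 0.406 0.134] [6 4 8]
[171 215] [0.461 0.39  0.137] [12 12 13]
[172 212] [0.455 0.398 0.133] [16 15 15]
[172 217] [0.466 0.388 0.13 ] [58 56 49]
[173 214]
[... 3741 characters left out ...]
0.347 0.051] [160 158 158]
[196 219] [0.438 0.369 0.059] [89 92 96]
[196 224] [0.43  0.335 0.082] [ 97 107 106]
[196 230] [0.463 0.346 0.052] [197 188 183]
[197 219] [0.434 0.365 0.06 ] [82 87 91]
[197 224] [0.428 0.333 0.08 ] [81 87 88]
[197 231] [0.462 0.342 0.05 ] [182 175 172]
[198 220] [0.433 0.36  0.058] [66 70 72]
[198 225] [0.429 0.331 0.077] [56 61 63]
[198 231] [0.461 0.341 0.047] [183 175 172]
[199 219] [0.431 0.364 0.054] [51 54 55]
[199 224] [0.44  0.35  0.054] [52 58 59]
[199 231] [0.455 0.334 0.051] [187 177 173]
[200 219] [0.429 0.363 0.051] [23 26 29]
[200 225] [0.427 0.331 0.07 ] [54 62 62]
[201 217] [0.424 0.366 0.049] [44 45 43]
[201 230] [0.446 0.331 0.05 ] [187 177 174]
```

```bash
python3 - <<'E'
from h import *
for n in ['top','scene']:
    im,d,C=grab(n); P=cloud(d,C); 
    # histogram of heights of points in region of disc
    x,y,z=P[...,0],P[...,1],P[...,2]
    m=(z>.12)&(x>.0)&(x<.6)&(y>-.2)&(y<.33)&(x<.5)
    v=np.argwhere(m); print(n,m.sum(),v.min(0),v.max(0),np.nanpercentile(P[m],[0,5,50,95,100],axis=0).round(3))
    for r in range(v.min(0)[0],min(399,v.max(0)[0]+1),12):
        c=np.argwhere(m[r]).ravel()
        if len(c): print(r,c[0],c[-1],P[r,c[0]].round(3),P[r,(c[0]+c[-1])//2].round(3),P[r,c[-1]].round(3),im[r,c[0]],im[r,(c[0]+c[-1])//2])
E
sed -n 1,1p /dev/null
python3 - <<'E'
import cv2
a=cv2.imread('pics/scene0.png'); cv2.imwrite('pics/b.png',a)
E
```

```text
top 13253 [232 257] [399 447] [[ 0.068 -0.2    0.12 ]
 [ 0.099 -0.189  0.136]
 [ 0.274  0.05   0.175]
 [ 0.413  0.2    0.252]
 [ 0.45   0.238  0.263]]
232 304 314 [0.45  0.121 0.12 ] [0.449 0.108 0.125] [0.45  0.096 0.121] [63 61 61] [1 1 1]
244 275 344 [0.418 0.195 0.123] [0.416 0.105 0.163] [0.42  0.018 0.12 ] [127 127 123] [15 15 18]
256 265 351 [0.387 0.219 0.128] [0.387 0.106 0.174] [0.39  0.001 0.121] [24 25 25] [14 16 18]
268 260 356 [0.357 0.229 0.132] [0.358 0.105 0.177] [ 0.36  -0.012  0.126] [18 19 21] [12 13 16]
280 258 358 [0.327 0.231 0.145] [0.33  0.104 0.182] [ 0.33  -0.017  0.128] [17 17 17] [11 11 14]
292 259 439 [0.298 0.228 0.141] [0.302 0.006 0.162] [ 0.306 -0.199  0.205] [12 13 14] [14 13 15]
304 261 444 [0.268 0.226 0.121] [ 0.272 -0.001  0.145] [ 0.282 -0.2    0.245] [139 138 137] [11 11 14]
316 260 445 [0.238 0.227 0.123] [ 0.239 -0.003  0.098] [ 0.257 -0.2    0.251] [109 104  93] [143 142 137]
328 271 446 [0.21  0.198 0.124] [ 0.197 -0.023 -0.002] [ 0.233 -0.199  0.257] [129 125 113] [223 216 197]
340 401 446 [ 0.186 -0.122  0.121] [ 0.205 -0.153  0.241] [ 0
[... 1870 characters left out ...]
.278] [ 0.103 -0.055  0.22 ] [ 0.174 -0.2    0.255] [40 41 41] [130 127 114]
324 179 318 [ 0.    -0.006  0.279] [0.168 0.023 0.001] [ 0.146 -0.198  0.252] [19 21 22] [131 126 116]
336 196 311 [ 0.001 -0.046  0.279] [ 0.15  -0.008  0.001] [ 0.123 -0.198  0.244] [35 35 34] [129 126 114]
348 208 304 [ 0.002 -0.068  0.259] [ 0.131 -0.033 -0.002] [ 0.101 -0.199  0.238] [30 27 22] [129 126 115]
360 212 299 [ 0.001 -0.069  0.216] [ 0.103 -0.055  0.011] [ 0.084 -0.199  0.22 ] [30 26 21] [91 88 80]
372 217 296 [ 0.001 -0.068  0.163] [ 0.082 -0.077  0.016] [ 0.074 -0.199  0.189] [29 24 20] [74 77 78]
384 294 294 [ 0.068 -0.197  0.146] [ 0.068 -0.197  0.146] [ 0.068 -0.197  0.146] [83 84 80] [83 84 80]
```

View pics/b.png

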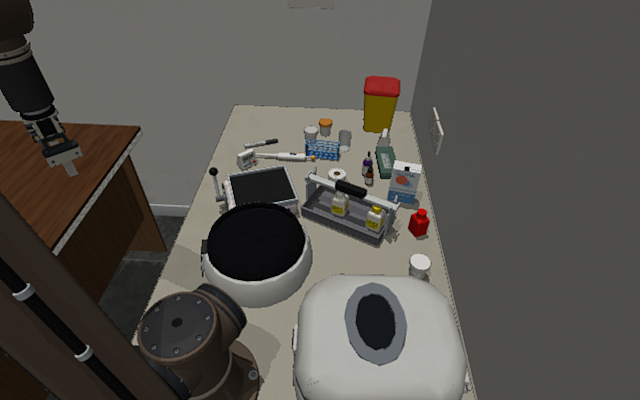

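The picture shows a domed pot in front of the robot (top z 0.18 at 0.33, 0.10) and a white appliance at the right front. The crate holds two bottles, the lever is past upright, and the bar area at 0.46, -0.16 is free. I'll start with the lever.

```bash
cat >> h.py <<'E'
def go(gx,gy,gz,yawdeg=None):
    "rows entry to bring the grasp point to gx,gy,gz with tool-x yaw"
    p,R,s=pose(); t=np.array([gx,gy,gz-0.0188])
    r=R.T@(t-p)/0.025; yaw=np.degrees(np.arctan2(R[1,0],R[0,0]))
    dy=0 if yawdeg is None else -((yawdeg-yaw+180)%360-180)/5
    print('row',np.append(r,dy).round(2),'yaw',round(yaw,1),'q6',s['q'][5].round(2)); return r
E
python3 -c "
from h import *
print(go(.4565,.391,.26,50.4)); print(go(.4565,.391,.13,50.4))"
```

```text
row [ 13.59   7.17  -1.41 -13.08] yaw -15.0 q6 -0.29
[13.5889874   7.16612318 -1.41272783]
row [ 13.59   7.17   3.79 -13.08] yaw -15.0 q6 -0.29
[13.58895536  7.16614402  3.78727217]
```

```bash
python3 -m crank '[[[1,0.5,-1.4,-1],[2.8,1.5,-1.4,-3],[4.6,2.4,-1.4,-5],[6.4,3.4,-1.4,-7],[8.2,4.3,-1.4,-9],[10,5.3,-1.4,-11],[11.8,6.2,-1.4,-12.5],[13,6.9,-1.4,-13.1],[13.6,7.17,-1.4,-13.1],[13.6,7.17,-1.4,-13.1]]]' 0
python3 - <<'E'
from h import *
im,d,C=grab('wrist','w1.png'); P=cloud(d,C)
m=(P[...,2]>.115)&(np.hypot(P[...,0]-.4565,P[...,1]-.391)<.05)&(im.max(2)<90)&(P[...,2]<.16)
q=P[m]; print(m.sum(),np.nanmean(q,0),np.nanmax(q,0),np.nanmin(q,0)); go(.4565,.391,.13,50.4); print(C[2])
E
```

```text
t: 2.25
eef_pos: [0.4573, 0.3904, 0.2409]
ee_rot: [-3.142, -0.0, 0.879]
force: [0.2, -0.4, -0.2]
width: 0.0877
gripper_force: 0.0
562 [0.46314204 0.40458235 0.13711242] [0.4751379  0.41693608 0.14235525] [0.44986199 0.39061997 0.12550685]
row [-0.   -0.01  5.18  0.  ] yaw 50.4 q6 1.42
[0.50287945 0.44656708 0.41885243]
```

View pics/w1.png

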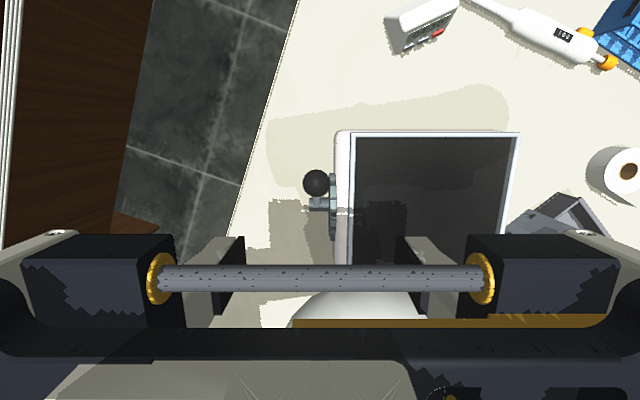

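The knob is at pixel (316, 183) in the wrist picture, with its centre at (0.4625, 0.404, 0.128). That's about 0.52 rad past upright.

```bash
python3 -c "
from h import *
go(.4625,.4038,.129,50.4)
import numpy as np
for a in np.arange(.52,-.93,-.16): print(a.round(2),((90*np.sin(a)-90*np.sin(.52))/25).round(2),(-(90*np.cos(a)-90*np.cos(.52))/25).round(2))"
```

```text
row [ 0.54 -0.15  5.22  0.  ] yaw 50.4 q6 1.42
0.52 0.0 -0.0
0.36 -0.52 -0.25
0.2 -1.07 -0.4
0.04 -1.64 -0.47
-0.12 -2.22 -0.45
-0.28 -2.78 -0.34
-0.44 -3.32 -0.13
-0.6 -3.82 0.15
-0.76 -4.27 0.51
-0.92 -4.65 0.94
```

```bash
python3 -m crank '[[[0.54,-0.15,1],[0.54,-0.15,2.5],[0.54,-0.15,4],[0.54,-0.15,5],[0.54,-0.15,5.2],[0.54,-0.15,5.2]]]' 0; python3 -m crank '[[[0,0,0,0],[0,0,0,0],[0,0,0,0],[0,0,0,0],[0,0,0,0],[0,0,0,0]]]' 0.8 10
```

```text
t: 3.05
eef_pos: [0.4567, 0.3908, 0.2409]
ee_rot: [-3.142, 0.0, 0.881]
force: [-0.5, -0.2, 0.2]
width: 0.0333
gripper_force: 0.0invalid input
```

```bash
python3 -m crank '[[[-0.52,0,-0.25,0],[-1.07,0,-0.4,0],[-1.64,0,-0.47,0],[-2.22,0,-0.45,0],[-2.78,0,-0.34,0],[-3.32,0,-0.13,0],[-3.82,0,0.15,0],[-4.27,0,0.51,0],[-4.55,0,0.8,0],[-4.6,0,0.87,0],[-4.6,0,0.87,0]]]'
```

```text
t: 4.42
eef_pos: [0.3838, 0.3023, 0.2191]
ee_rot: [3.141, -0.0, 0.882]
force: [0.0, 0.1, 0.2]
width: 0.0173
gripper_force: 0.0
```

My three-number rows were refused, so the later calls moved only through the air. I'll redo it.

```bash
python3 -c "
from h import *
go(.4625,.4038,.26,50.4)"; python3 -m crank '[[[1.5,-0.05,-0.5,0],[3,-0.1,-0.87,0],[4.6,-0.15,-0.87,0],[5.14,-0.15,-0.87,0],[5.14,-0.15,-0.87,0],[5.14,-0.15,-0.87,0]]]' 0
python3 -c "
from h import *
go(.4625,.4038,.129,50.4);print(pose()[2]['width'])"
```

```text
row [ 5.14 -0.15 -0.88  0.02] yaw 50.5 q6 1.38
t: 5.18
eef_pos: [0.462, 0.403, 0.2409]
ee_rot: [-3.142, 0.0, 0.881]
force: [-0.1, -0.1, -0.1]
width: 0.0721
gripper_force: 0.0
row [ 0.04 -0.    5.23  0.02] yaw 50.5 q6 1.42
0.07206887207429181
```

```bash
python3 -m crank '[[[0,0,0,0],[0,0,1,0],[0,0,2.5,0],[0,0,4,0],[0,0,5,0],[0,0,5.2,0],[0,0,5.2,0]]]'; python3 -m crank '[[[0,0,0,0],[0,0,0,0],[0,0,0,0],[0,0,0,0],[0,0,0,0],[0,0,0,0],[0,0,0,0]]]' 1 10
```

```text
t: 6.05
eef_pos: [0.4626, 0.4038, 0.1118]
ee_rot: [3.141, -0.001, 0.882]
force: [0.6, -0.0, 1.0]
width: 0.0878
gripper_force: 0.0
t: 6.92
eef_pos: [0.4626, 0.4034, 0.1108]
ee_rot: [3.141, 0.0, 0.881]
force: [1.0, -0.8, -1.0]
width: 0.0254
gripper_force: 9.6
```

```bash
python3 -m crank '[[[-0.52,0,-0.25,0],[-1.07,0,-0.4,0],[-1.64,0,-0.47,0],[-2.22,0,-0.45,0],[-2.78,0,-0.34,0],[-3.32,0,-0.13,0],[-3.82,0,0.15,0],[-4.27,0,0.51,0],[-4.55,0,0.8,0],[-4.65,0,0.9,0],[-4.65,0,0.9,0]]]'
python3 -m crank '[[[0,0,0,0],[0,0,0,0],[0,0,0,0],[0,0,0,0],[0,0,-1,0],[0,0,-3,0],[0,0,-5,0],[0,0,-6,0],[0,0,-6,0]]]' 0
python3 - <<'E'
from h import *
im,d,C=grab('wrist','w2.png'); P=cloud(d,C)
m=(P[...,2]>.085)&(np.hypot(P[...,0]-.39,P[...,1]-.315)<.04)&(im.max(2)<90)&(P[...,2]<.14)
q=P[m]; print(m.sum(),np.nanmean(q,0),np.nanmax(q,0),np.nanmin(q,0))
E
```

```text
t: 8.3
eef_pos: [0.3877, 0.3129, 0.0893]
ee_rot: [3.141, 0.0, 0.882]
force: [-1.9, -3.4, 10.7]
width: 0.0261
gripper_force: 10.7
t: 9.43
eef_pos: [0.3891, 0.3149, 0.2405]
ee_rot: [-3.141, -0.004, 0.881]
force: [-0.7, 0.5, -1.0]
width: 0.0875
gripper_force: 0.0
478 [0.39106231 0.31761892 0.11681842] [0.40284838 0.32968757 0.12233736] [0.37740759 0.30383512 0.10027794]
```

The lever is at idle. The bar is next, so I'll move above it, turn, and look.

```bash
python3 -c "
from h import *
go(.644,.06,.28,-90)"
```

```text
row [-1.34 14.35 -0.91 28.1 ] yaw 50.5 q6 1.38
```

```bash
python3 -m crank '[[[0,0.3,-1,2],[0,1.5,-1.5,4],[0,3,-1.5,6],[0,4.5,-1.5,8],[0,6,-1.5,10],[-0.5,7.5,-1.5,12],[-0.5,9,-1.5,14],[-1,10.5,-1.3,16],[-1,12,-1,18],[-1.34,13.5,-0.9,20],[-1.34,14.35,-0.9,22],[-1.34,14.35,-0.9,24]]]'; python3 -m crank '[[[0,0,0,2],[0,0,0,4],[0,0,0,4.1],[0,0,0,4.1],[0,0,0,4.1]]]'
python3 - <<'E'
from h import *
im,d,C=grab('wrist','w3.png'); P=cloud(d,C); z=P[...,2]
for r in arm.trace('bar','wrist')[:2]:
    m=r['mask']; q=P[m]; k=(q[:,2]>.095)&(q[:,2]<.135); b=cv2.minAreaRect((q[k][:,:2]*1000).astype(np.float32)); print(r['score'],b)
m=(z>.118)&(z<.14)&(im.max(2)<90)&(abs(P[...,0]-.645)<.04)&(abs(P[...,1])<.1); print('grip',m.sum(),cv2.minAreaRect((P[m][:,:2]*1000).astype(np.float32)),np.nanmedian(z[m]))
for r in arm.trace('bottle_1','wrist')[:5]:
    q=P[r['mask']]; print('bottle',r['score'],r['extent'],np.nanmedian(q,0).round(3))
m=(z>.1)&(z<.117)&(abs(P[...,1])<.2)&(abs(P[...,0]-.645)<.04)
for lo,hi in [(-.14,-.055),(.07,.15)]:
    k=m&(P[...,1]>lo)&(P[...,1]<hi); q=P[k]; print(k.sum(),np.nanmedian(q,0),q[:,0].min(),q[:,0].max())
E
```

```text
t: 10.98
eef_pos: [0.6442, 0.0584, 0.258]
ee_rot: [3.138, 0.0, -1.221]
force: [0.2, 0.7, -0.4]
width: 0.0876
gripper_force: 0.0
t: 11.6
eef_pos: [0.6439, 0.0599, 0.2605]
ee_rot: [3.141, -0.0, -1.569]
force: [-0.6, -0.0, 0.7]
width: 0.0876
gripper_force: 0.0
0.7 ((645.1207885742188, 14.395187377929688), (31.709918975830078, 288.63494873046875), 4.90217924118042)
grip 2142 ((646.0609741210938, 7.197074890136719), (23.974430084228516, 98.40228271484375), 4.325841903686523) 0.12703240970197838
bottle 0.78 [294.6, 36.3, 39.6, 47.9] [ 0.634 -0.083  0.068]
bottle 0.69 [304.1, 142.2, 34.8, 43.2] [0.63  0.038 0.066]
2036 [ 0.65336629 -0.09610061  0.10920668] 0.6301564099321758 0.6795862494927373
1368 [0.6386966  0.11164829 0.10904086] 0.6098757139962145 0.6598253655008534
```

View pics/w3.png

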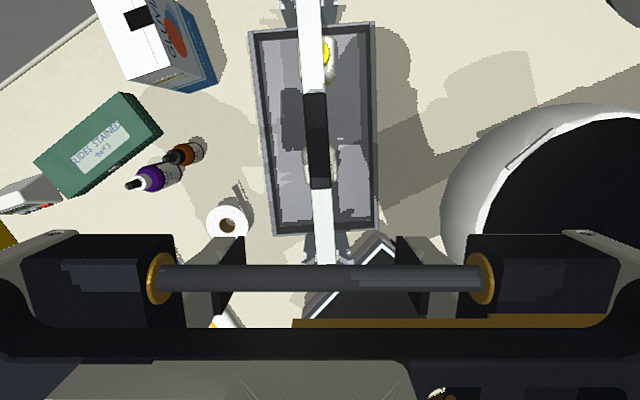

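The bar's grip spans pixels (316, 92) to (316, 188). Its centre is (0.646, 0.007) with yaw 4.3°, and exactly two bottles are there.

```bash
python3 -c "
from h import *
go(.646,.007,.117,-85.7)"; python3 -m crank '[[[1,0,0.5,-0.4],[2.1,0.1,2,-0.9],[2.1,0.1,4,-0.9],[2.1,0.1,5.6,-0.9],[2.1,0.1,6.4,-0.9],[2.1,0.1,6.5,-0.9],[2.1,0.1,6.5,-0.9]]]'; python3 -c "
from h import *
go(.646,.007,.117,-85.7)"
```

```text
row [ 2.12 -0.08  6.51 -0.85] yaw -89.9 q6 -0.39
t: 12.62
eef_pos: [0.6421, 0.0075, 0.0992]
ee_rot: [-3.141, -0.0, -1.492]
force: [-0.7, 0.1, 1.4]
width: 0.0875
gripper_force: 0.0
row [ 0.03 -0.15  0.04  0.05] yaw -85.5 q6 -0.24
```

```bash
python3 -m crank '[[[0,-0.15,0,0],[0,-0.15,0,0],[0,-0.15,0,0],[0,-0.15,0,0],[0,-0.15,0,0],[0,-0.15,0,0],[0,-0.15,0,0],[0,-0.15,0,0]]]' 1 35; python3 -m crank '[[[0,0,-0.3,0],[0,0,-1,0],[0,0,-2,0],[0,0,-3,0],[0,0,-4,0],[0,0,-4,0]]]'; python3 -c "
from h import *
go(.457,-.16,.2,-88); go(.457,-.16,.022,-88)"
```

```text
t: 13.62
eef_pos: [0.6456, 0.0077, 0.0985]
ee_rot: [-3.141, 0.0, -1.492]
force: [2.0, -0.2, 0.5]
width: 0.0235
gripper_force: 35.0
t: 14.38
eef_pos: [0.6466, 0.0079, 0.2018]
ee_rot: [-3.136, 0.001, -1.492]
force: [-0.3, -0.8, -2.0]
width: 0.0241
gripper_force: 3.5
row [6.1  8.09 0.78 0.5 ] yaw -85.5 q6 -0.24
row [6.1  8.13 7.9  0.5 ] yaw -85.5 q6 -0.24
```

The grip has slackened and I'm still holding the bar, so I'll wait for it to recover.

```bash
python3 -m crank '[[[0,0,0,0],[0,0,0,0],[0,0,0,0],[0,0,0,0]]]' 1 40
python3 - <<'E'
from h import *
im,d,C=grab('wrist','w4.png'); P=cloud(d,C); z=P[...,2]
p=pose()[0]; m=(z>p[2]-.06)&(z<p[2]+.06)&(abs(P[...,0]-.64)<.05)
m=m&(P[...,1]<-.03); q=P[m]
for lo in np.arange(-.16,0,.02):
    k=(q[:,1]>lo)&(q[:,1]<lo+.02); print(lo.round(2),k.sum(),np.median(q[k],0).round(4) if k.sum() else '')
go(.457,-.16,.2,-88)
E
```

```text
t: 14.88
eef_pos: [0.6451, 0.0076, 0.1979]
ee_rot: [3.141, -0.0, -1.492]
force: [0.1, 0.2, -2.4]
width: 0.0235
gripper_force: 40.0
-0.16 0 
-0.14 394 [ 0.6532 -0.1218  0.2086]
-0.12 2049 [ 0.6535 -0.1103  0.2087]
-0.1 1845 [ 0.652  -0.0904  0.2086]
-0.08 1673 [ 0.6505 -0.0703  0.2086]
-0.06 1722 [ 0.6487 -0.0486  0.2088]
-0.04 856 [ 0.6475 -0.0351  0.2265]
-0.02 0 
row [6.1  8.03 0.68 0.5 ] yaw -85.5 q6 -0.24
```

```bash
python3 -m crank '[[[0.4,0.5,0,0],[1.2,1.5,0,0.5],[2.2,2.8,0,0.5],[3.2,4.2,0,0.5],[4.2,5.6,0,0.5],[5.2,7,0,0.5],[5.8,7.8,0,0.5],[6.1,8.03,0,0.5],[6.1,8.03,1,0.5],[6.1,8.03,2.5,0.5],[6.1,8.03,4,0.5],[6.1,8.03,5,0.5]]]'; python3 -c "
from h import *
go(.457,-.16,.0208,-88)"
```

```text
t: 16.42
eef_pos: [0.4572, -0.1599, 0.0717]
ee_rot: [3.14, 0.0, -1.536]
force: [0.3, -0.1, -2.2]
width: 0.0238
gripper_force: 40.0
row [0.   0.   2.79 0.  ] yaw -88.0 q6 -0.04
```

```bash
python3 -m crank '[[[0,0,1,0],[0,0,2,0],[0,0,2.5,0],[0,0,2.75,0],[0,0,2.75,0],[0,0,2.75,0]]]'; python3 -m crank '[[[0,0,0,0],[0,0,0,0],[0,0,0,0],[0,0,0,0],[0,0,0,0],[0,0,-0.5,0],[0,0,-2,0],[0,0,-4,0],[0,0,-6,0],[0,0,-8,0],[0,0,-8,0]]]' 0;  python3 -c "
from h import *
go(.64,.06,.28,-85.7)"
```

```text
t: 17.18
eef_pos: [0.4578, -0.1601, 0.0053]
ee_rot: [-3.14, -0.0, -1.536]
force: [0.9, -0.2, -2.2]
width: 0.0232
gripper_force: 40.0
t: 18.55
eef_pos: [0.4595, -0.1604, 0.2098]
ee_rot: [-3.133, -0.001, -1.535]
force: [0.2, -0.2, -0.3]
width: 0.0876
gripper_force: 0.0
row [-8.55 -7.55 -2.   -0.45] yaw -88.0 q6 -0.04
```

```bash
python3 -m crank '[[[-0.5,-0.5,-0.5,0],[-1.5,-1.5,-1.5,0],[-3,-2.7,-2,0],[-4.5,-4,-2,0],[-6,-5.3,-2,0],[-7.3,-6.5,-2,-0.2],[-8.2,-7.3,-2,-0.4],[-8.55,-7.55,-2,-0.45],[-8.55,-7.55,-2,-0.45],[-8.55,-7.55,-2,-0.45]]]'
python3 - <<'E'
from h import *
im,d,C=grab('wrist','w5.png'); P=cloud(d,C); z=P[...,2]
for r in arm.trace('bottle_1','wrist')[:6]:
    q=P[r['mask']]; q=q[~np.isnan(q[:,0])]; k=(q[:,2]>.084)&(q[:,2]<.1)
    f=lambda a:[np.round(v,1) for v in cv2.minAreaRect((a[:,:2]*1000).astype(np.float32))]
    kb=(q[:,2]>.04)&(q[:,2]<.085)
    print('bottle',round(r['score'],2),r['extent'],'cap',k.sum(),f(q[k]) if k.sum()>5 else '', 'body',f(q[kb]) if kb.sum()>5 else '')
for r in arm.trace('crate','wrist')[:1]:
    m=(abs(z-.04)<.006)&(abs(P[...,0]-.64)<.11)&(abs(P[...,1])<.16); m=cv2.morphologyEx(m.astype(np.uint8),2,np.ones((2,2)))>0
    print('crate walls',cv2.minAreaRect((P[m][:,:2]*1000).astype(np.float32)))
for th in ['bar']:
    m=(z>.005)
go(.64,.06,.28,-85.7)
E
```

```text
t: 19.8
eef_pos: [0.6377, 0.0596, 0.2547]
ee_rot: [3.141, -0.0, -1.497]
force: [0.1, 0.0, 0.0]
width: 0.0873
gripper_force: 0.0
bottle 0.85 [302.3, 142.1, 33.3, 44.2] cap 483 [array([643.7,  40.4]), array([28.2, 28.5]), np.float64(67.9)] body [array([643.7,  40.5]), array([44. , 48.2]), np.float64(8.5)]
bottle 0.65 [302.1, 32.8, 35.6, 53.4] cap 661 [array([648.2, -85. ]), array([27.9, 28.4]), np.float64(3.7)] body [array([648.3, -85.2]), array([43.7, 48.5]), np.float64(2.2)]
bottle 0.21 [284.2, 237.1, 153.9, 162.9] cap 23 [array([449.3, 356.8]), array([7.7, 7.4]), np.float64(40.2)] body [array([578.9, 209.8]), array([212.9, 122.4]), np.float64(8.1)]
crate walls ((633.4754638671875, 12.768035888671875), (181.36973571777344, 304.964599609375), 2.562121629714966)
row [-0.02 -0.09 -0.24 -0.02] yaw -85.8 q6 -0.32
```

View pics/w5.png

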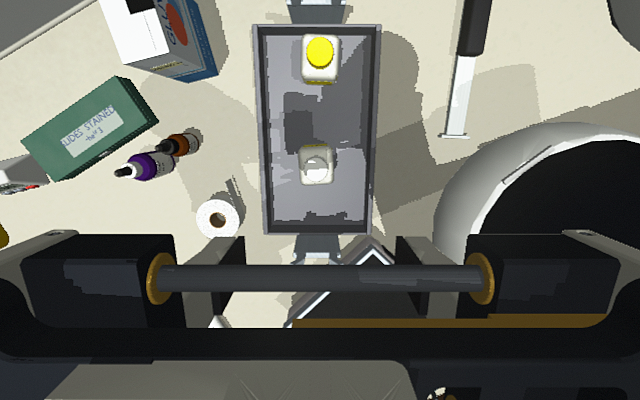

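The wrist picture shows a white-capped bottle at (316, 165) and a yellow-capped one at (320, 57). The bar lies flat at the right. I'll take the near bottle, A, first.

Run:
```python
from h import *
im,d,C=grab('wrist'); P=cloud(d,C); z=P[...,2]
m=(z>.105)&(z<.14)&(abs(P[...,0]-.64)<.06)
for s in (-1,1):
    k=m&(s*P[...,1]>.09)&(s*P[...,1]<.2); q=P[k]; print(s,k.sum(),np.percentile(q,[1,50,99],axis=0).round(4).tolist() if k.sum() else '')
go(.6437,.0405,.052,-81.5)
```

```text
-1 39 [[0.6306, -0.1285, 0.1053], [0.6399, -0.1269, 0.1073], [0.6791, -0.1242, 0.1099]]
1 202 [[0.6051, 0.1405, 0.1055], [0.6346, 0.1444, 0.1178], [0.664, 0.1497, 0.1284]]
row [ 0.77 -0.17  8.88 -0.86] yaw -85.8 q6 -0.32
```

```bash
python3 -m crank '[[[0.3,-0.1,0,-0.4],[0.77,-0.17,1,-0.86],[0.77,-0.17,2,-0.86],[0.77,-0.17,4,-0.86],[0.77,-0.17,6,-0.86],[0.77,-0.17,7.8,-0.86],[0.77,-0.17,8.6,-0.86],[0.77,-0.17,8.88,-0.86],[0.77,-0.17,8.88,-0.86]]]' 0.3; python3 -m crank '[[[0,0,0,0],[0,0,0,0],[0,0,0,0],[0,0,0,0],[0,0,0,0],[0,0,0,0]]]' 1 25;python3 -m crank '[[[0,0,-0.3,0],[0,0,-1,0],[0,0,-2.5,0],[0,0,-4,0],[0,0,-5.5,0],[0,0,-6.2,0],[0,0,-6.2,0],[0,0,-6.2,0]]]';  python3 -c "
from h import *
go(.508,.308,.21,-39.6);go(.508,.308,.11,-39.6)"
```

```text
t: 21.12
eef_pos: [0.6442, 0.0411, 0.0331]
ee_rot: [-3.141, -0.0, -1.422]
force: [0.7, 0.2, -0.4]
width: 0.0611
gripper_force: 0.0
t: 21.88
eef_pos: [0.6444, 0.0414, 0.0336]
ee_rot: [-3.14, -0.0, -1.421]
force: [-2.1, -0.2, 6.6]
width: 0.0436
gripper_force: 25.0
t: 22.88
eef_pos: [0.643, 0.0411, 0.1861]
ee_rot: [3.139, 0.0, -1.422]
force: [0.0, -0.3, -1.1]
width: 0.0433
gripper_force: 25.0
row [-11.36   3.76  -0.19  -8.37] yaw -81.5 q6 -0.22
row [-11.36   3.75   3.81  -8.37] yaw -81.5 q6 -0.22
```

```bash
python3 -m crank '[[[-0.5,0.2,0,-0.5],[-1.8,0.6,0,-1.5],[-3.5,1.2,0,-3],[-5.2,1.8,0,-4.5],[-6.9,2.3,0,-6],[-8.6,2.9,0,-7.2],[-10.2,3.4,0,-8],[-11.1,3.7,0,-8.4],[-11.36,3.76,0,-8.4],[-11.36,3.76,0,-8.4]]]'; python3 -c "
from h import *
print(pose()[2]['gripper_force']);go(.508,.308,.11,-39.6)"
```

```text
t: 24.12
eef_pos: [0.5082, 0.3082, 0.1869]
ee_rot: [3.14, 0.0, -0.688]
force: [0.3, -0.4, 0.0]
width: 0.0436
gripper_force: 25.0
24.997864980250597
row [-0.    0.01  3.83  0.04] yaw -39.4 q6 0.01
```

```bash
python3 -m crank '[[[0,0,1,0],[0,0,2.3,0],[0,0,3.3,0],[0,0,3.7,0],[0,0,3.83,0],[0,0,3.83,0],[0,0,3.83,0]]]'; python3 -m crank '[[[0,0,0,0],[0,0,0,0],[0,0,0,0]]]'
```

```text
t: 25.0
eef_pos: [0.5092, 0.3085, 0.0929]
ee_rot: [-3.14, -0.0, -0.688]
force: [0.3, -0.0, -1.0]
width: 0.0436
gripper_force: 25.0
t: 25.38
eef_pos: [0.5087, 0.3082, 0.092]
ee_rot: [-3.141, -0.0, -0.688]
force: [-0.5, 0.3, -1.0]
width: 0.0435
gripper_force: 25.0
```

```bash
python3 -m crank '[[[0,0,0.06,0],[0,0,0.12,0],[0,0,0.12,0],[0,0,0.12,0]]]'; python3 -m crank '[[[0,0,0,0],[0,0,0,0],[0,0,0,0],[0,0,0,0],[0,0,0,0],[0,0,-0.5,0],[0,0,-1.5,0],[0,0,-3,0],[0,0,-5,0],[0,0,-6,0],[0,0,-6,0]]]' 0.4; python3 -c "
from h import *
go(.648,-.077,.27,-87.8)"
```

```text
t: 25.88
eef_pos: [0.5088, 0.3081, 0.0897]
ee_rot: [-3.141, -0.0, -0.688]
force: [-3.6, -1.4, 5.1]
width: 0.0435
gripper_force: 25.0
t: 27.25
eef_pos: [0.5098, 0.3089, 0.2425]
ee_rot: [-3.136, -0.001, -0.688]
force: [0.1, 0.3, -0.9]
width: 0.0523
gripper_force: 0.0
row [14.08  8.41 -0.38  9.67] yaw -39.4 q6 0.01
```

```bash
python3 -m crank '[[[0.7,0.4,0,1],[2,1.2,0,2],[3.5,2.1,0,3.5],[5,3,0,5],[6.5,3.9,0,6.5],[8,4.8,-0.3,8],[9.5,5.7,-0.3,9],[11,6.6,-0.3,9.67],[12.5,7.5,-0.38,9.67],[13.7,8.2,-0.38,9.67],[14.08,8.41,-0.38,9.67],[14.08,8.41,-0.38,9.67]]]' 0.3
python3 - <<'E'
from h import *
s=pose(); print(s[2]['width'])
im,d,C=grab('top','t2.png'); P=cloud(d,C); z=P[...,2]
for r in arm.trace('bottle_1','top')[:5]:
    q=P[r['mask']]; print(r['score'],r['extent'],np.nanmedian(q,0),np.nanmax(q[:,2]))
go(.6477,-.077,.052,-87.8)
E
```

```text
t: 28.75
eef_pos: [0.6466, -0.0783, 0.2477]
ee_rot: [3.14, 0.0, -1.534]
force: [0.7, 0.2, -1.1]
width: 0.0611
gripper_force: 0.0
0.06108401040073529
0.94 [223.8, 199.0, 25.1, 20.9] [0.50386713 0.29633947 0.12502616] 0.1521120804389109
0.86 [412.2, 133.2, 23.6, 26.4] [ 0.69662464 -0.20289469  0.06472103] 0.09322875237288342
0.42 [371.4, 161.0, 16.8, 15.0] [ 0.62622887 -0.06673544  0.03784457] 0.3718922903054075
0.41 [199.9, 154.4, 58.9, 106.8] [0.50563992 0.31892639 0.05973869] 0.7362104158995375
row [-0.   -0.05  8.6   0.  ] yaw -87.8 q6 -0.14
```

```bash
python3 -m crank '[[[0,-0.05,1,0],[0,-0.05,3,0],[0,-0.05,5,0],[0,-0.05,6.8,0],[0,-0.05,7.8,0],[0,-0.05,8.3,0],[0,-0.05,8.55,0],[0,-0.05,8.55,0]]]' 0.3; python3 -m crank '[[[0,0,0,0],[0,0,0,0],[0,0,0,0],[0,0,0,0],[0,0,0,0],[0,0,0,0]]]' 1 25;python3 -m crank '[[[0,0,-0.3,0],[0,0,-1,0],[0,0,-2.5,0],[0,0,-4,0],[0,0,-5.5,0],[0,0,-6.2,0],[0,0,-6.2,0],[0,0,-6.2,0]]]';  python3 -c "
from h import *
go(.578,.250,.21,-39.6)"
```

```text
t: 29.85
eef_pos: [0.6486, -0.0775, 0.0353]
ee_rot: [-3.141, -0.0, -1.532]
force: [-0.1, -0.5, 0.4]
width: 0.0616
gripper_force: 0.0
t: 30.6
eef_pos: [0.6487, -0.0779, 0.0354]
ee_rot: [-3.141, -0.0, -1.532]
force: [-1.0, 1.2, 5.8]
width: 0.0435
gripper_force: 25.0
t: 31.6
eef_pos: [0.6472, -0.0778, 0.188]
ee_rot: [3.139, 0.0, -1.533]
force: [-0.2, -0.1, -1.8]
width: 0.0435
gripper_force: 25.0
row [-13.21   2.27  -0.12  -9.64] yaw -87.8 q6 -0.14
```

```bash
python3 -m crank '[[[-0.5,0.1,0,-0.5],[-1.8,0.3,0,-1.5],[-3.3,0.6,0,-3],[-4.8,0.8,0,-4.5],[-6.3,1.1,0,-6],[-7.8,1.4,0,-7.5],[-9.3,1.6,0,-8.5],[-10.8,1.8,0,-9.2],[-12.2,2.1,0,-9.64],[-13,2.3,0,-9.64],[-13.3,2.5,0,-9.64],[-13.3,2.5,0,-9.64]]]'; python3 -c "
from h import *
print(pose()[2]['gripper_force']);go(.574,.2535,.1105,-39.6)"
```

```text
t: 33.1
eef_pos: [0.5725, 0.2519, 0.1894]
ee_rot: [3.141, 0.0, -0.691]
force: [0.3, -1.0, -0.7]
width: 0.0437
gripper_force: 25.0
24.99999700114131
row [ 0.   -0.09  3.91  0.  ] yaw -39.6 q6 0.15
```

```bash
python3 -m crank '[[[0,-0.09,1,0],[0,-0.09,2.3,0],[0,-0.09,3.3,0],[0,-0.09,3.7,0],[0,-0.09,3.83,0],[0,-0.09,3.88,0],[0,-0.09,3.9,0],[0,-0.09,3.9,0],[0,-0.09,3.9,0]]]'
```

```text
t: 34.22
eef_pos: [0.5745, 0.2539, 0.0925]
ee_rot: [-3.141, -0.0, -0.691]
force: [-1.0, 0.2, -0.8]
width: 0.0435
gripper_force: 25.0
```

```bash
python3 -m crank '[[[0,0,0.06,0],[0,0,0.08,0],[0,0,0.08,0],[0,0,0.08,0]]]'; python3 -m crank '[[[0,0,0,0],[0,0,0,0],[0,0,0,0],[0,0,0,0],[0,0,0,0],[0,0,-0.5,0],[0,0,-1.5,0],[0,0,-3,0],[0,0,-5,0],[0,0,-6,0],[0,0,-6,0]]]' 0.4
python3 - <<'E'
from h import *
im,d,C=grab('wrist','w6.png'); P=cloud(d,C); z=P[...,2]
for r in arm.trace('bottle_1','wrist')[:5]:
    q=P[r['mask']]; q=q[~np.isnan(q[:,0])]; print(round(r['score'],2),r['extent'],np.median(q,0).round(3),np.percentile(q,99,0).round(3))
im,d,C=grab('top','t3.png'); P=cloud(d,C)
r=arm.trace('bar','top')
for b in r[:3]:
    q=P[b['mask']]; q=q[(q[:,2]>0.004)&(q[:,2]<.04)]; print(b['score'],b['extent'],cv2.minAreaRect((q[:,:2]*1000).astype(np.float32)) if len(q)>9 else '')
go(.41,.335,.22,50.4)
E
```

```text
t: 34.72
eef_pos: [0.5746, 0.2539, 0.0914]
ee_rot: [-3.141, -0.001, -0.691]
force: [-2.3, 0.1, 7.6]
width: 0.0436
gripper_force: 25.0
t: 36.1
eef_pos: [0.5756, 0.2544, 0.2439]
ee_rot: [-3.136, -0.002, -0.691]
force: [-0.1, 0.3, -0.4]
width: 0.0528
gripper_force: 0.0
0.94 [302.0, 161.1, 41.6, 50.8] [0.585 0.245 0.125] [0.608 0.275 0.148]
0.8 [302.5, 227.5, 41.7, 36.0] [0.523 0.295 0.118] [0.538 0.317 0.14 ]
0.8 [354.8, 226.0, 110.4, 17.3] ((455.03155517578125, -161.5065155029297), (34.112178802490234, 306.6449890136719), 2.1548290252685547)
0.42 [219.0, 241.8, 18.2, 22.2] 
row [ -7.13   1.66   1.53 -18.  ] yaw -39.6 q6 0.15
```

View pics/t3.png

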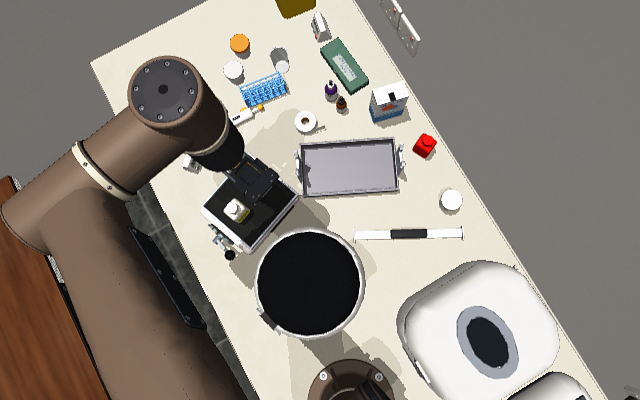

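The top picture shows the crate empty, both bottles standing on the platform, and the bar flat at (408, 233). Next, the lever goes upright.

```bash
python3 -c "
from h import *
go(.3905,.316,.25,50.4)
for a in np.arange(-.87,.02,.145): print(a.round(2),((90*np.sin(a)+90*np.sin(.87))/25).round(2),(-(90*np.cos(a)-90*np.cos(.87))/25).round(2))"; python3 -m crank '[[[-0.5,0,0,-2],[-1.2,0.3,0,-4],[-2,0.5,0,-6],[-3,0.8,0,-8],[-4,1,0,-10],[-5,1.3,0,-12],[-6,1.5,0,-14],[-7,1.7,0,-16],[-7.3,1.8,0,-18],[-7.3,1.8,0,-18],[-7.3,1.8,0,-18]]]' 0; python3 -c "
from h import *
go(.3905,.316,.109,50.4)"
```

```text
row [ -7.25   2.75   0.33 -18.  ] yaw -39.6 q6 0.15
-0.87 0.0 -0.0
-0.72 0.36 -0.37
-0.58 0.78 -0.69
-0.43 1.23 -0.94
-0.29 1.72 -1.13
-0.14 2.23 -1.24
0.0 2.75 -1.28
t: 37.67
eef_pos: [0.4052, 0.3351, 0.2396]
ee_rot: [3.141, 0.001, 0.876]
force: [0.7, 0.7, -0.1]
width: 0.0879
gripper_force: 0.0
row [-0.96  0.03  5.98 -0.04] yaw 50.2 q6 1.38
```

```bash
python3 -m crank '[[[-0.4,0,0,0],[-0.96,0.03,1,0],[-0.96,0.03,3,0],[-0.96,0.03,4.7,0],[-0.96,0.03,5.7,0],[-0.96,0.03,5.98,0],[-0.96,0.03,5.98,0]]]' 0; python3 -m crank '[[[0,0,0,0],[0,0,0,0],[0,0,0,0],[0,0,0,0],[0,0,0,0],[0,0,0,0],[0,0,0,0]]]' 1 10; python3 -m crank '[[[0.1,0,-0.1,0],[0.36,0,-0.37,0],[0.78,0,-0.69,0],[1.23,0,-0.94,0],[1.72,0,-1.13,0],[2.23,0,-1.24,0],[2.6,0,-1.28,0],[2.75,0,-1.28,0],[2.75,0,-1.28,0],[2.75,0,-1.28,0]]]'; python3 -c "
from h import *
go(.435,.368,.14,50.4)"
```

```text
t: 38.55
eef_pos: [0.3906, 0.3163, 0.091]
ee_rot: [3.141, 0.0, 0.879]
force: [-0.0, 0.2, 0.9]
width: 0.0876
gripper_force: 0.0
t: 39.42
eef_pos: [0.3905, 0.3163, 0.0906]
ee_rot: [3.141, 0.0, 0.88]
force: [1.6, 0.7, -0.3]
width: 0.0249
gripper_force: 9.6
t: 40.67
eef_pos: [0.4362, 0.3716, 0.1246]
ee_rot: [3.141, -0.005, 0.881]
force: [1.2, -0.3, 8.8]
width: 0.0237
gripper_force: 10.8
row [-0.14  0.05  0.13  0.01] yaw 50.4 q6 1.4
```

```bash
python3 -m crank '[[[0,0,0,0],[0,0,0,0],[0,0,0,0],[0,0,0,0],[0,0,0,0],[0,0,-0.5,0],[0,0,-2,0],[0,0,-4,0],[0,0,-4.5,0],[0,0,-4.5,0]]]' 0
python3 - <<'E'
from h import *
im,d,C=grab('wrist','w7.png'); P=cloud(d,C); print(pose()[0])
m=(P[...,2]>.115)&(np.hypot(P[...,0]-.435,P[...,1]-.368)<.05)&(im.max(2)<90)&(P[...,2]<.17)
q=P[m]-[.435,.368,.05]; ax=np.array([.637,.771,0]); ay=np.array([-.771,.637,0])
A=np.c_[q@ax,q@ay,q[:,2]]; 
# sphere fit
M=np.c_[2*A,np.ones(len(A))]; s=np.linalg.lstsq(M,(A**2).sum(1),rcond=None)[0]; print('sphere',s[:3],np.sqrt(s[3]+s[:3]@s[:3]))
print(m.sum(),A.mean(0),A.min(0),A.max(0),'angle',np.arctan2(s[0],s[2]))
cv2.imwrite('pics/w7c.png',cv2.resize(cv2.cvtColor(im[60:240,220:420],4),(800,720))[:600])
E
```

```text
t: 41.92
eef_pos: [0.4344, 0.3698, 0.2366]
ee_rot: [-3.141, -0.003, 0.88]
force: [-1.0, 0.2, -0.5]
width: 0.0878
gripper_force: 0.0
[0.43395039 0.3692493  0.23510997]
sphere [-0.0040395   0.00211589  0.08983419] 0.013486940809095167
612 [-0.00153118  0.00181576  0.09864658] [-0.01682097 -0.01156177  0.08593317] [0.00964664 0.01565699 0.10422003] angle -0.04493594487368575
```

View pics/w7c.png

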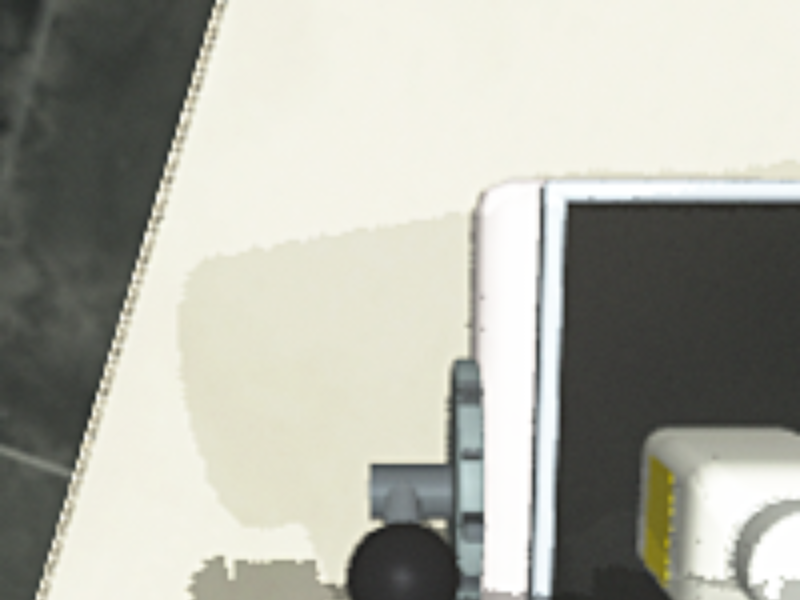

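The lever is about 0.045 rad short of upright, with the knob at x -4 mm. I'll regrip it and nudge it.

```bash
python3 -c "
from h import *
ax=np.array([.637,.771]);p=np.array([.435,.368])+ax*-.004+np.array([-.771,.637])*.002
go(p[0],p[1],.14,50.4)"
```

```text
row [-0.17 -0.01  4.56 -0.  ] yaw 50.4 q6 1.4
```

```bash
python3 -m crank '[[[-0.17,0,1,0],[-0.17,0,2.5,0],[-0.17,0,4,0],[-0.17,0,4.4,0],[-0.17,0,4.5,0],[-0.17,0,4.5,0],[-0.17,0,4.5,0]]]'; python3 -m crank '[[[0,0,0,0],[0,0,0,0],[0,0,0,0],[0,0,0,0],[0,0,0,0],[0,0,0,0],[0,0,0,0]]]' 1 20;python3 -c "
from h import *
go(.435-.0015,.368+.0013,.14,50.4)"
```

```text
t: 42.85
eef_pos: [0.4319, 0.3667, 0.1238]
ee_rot: [-3.141, -0.002, 0.88]
force: [0.5, -0.4, -0.0]
width: 0.0876
gripper_force: 0.0
t: 43.72
eef_pos: [0.4316, 0.366, 0.1226]
ee_rot: [3.141, 0.0, 0.88]
force: [2.2, -0.6, -1.3]
width: 0.0243
gripper_force: 19.3
row [ 0.15 -0.03  0.05  0.  ] yaw 50.4 q6 1.4
```

```bash
python3 -m crank '[[[0.05,0,0,0],[0.1,0,0,0],[0.15,0,0,0],[0.2,0,0,0],[0.2,0,0,0],[0.2,0,0,0],[0.2,0,0,0]]]'; python3 -m crank '[[[0,0,0,0],[0,0,0,0],[0,0,0,0],[0,0,0,0],[0,0,0,0],[0,0,-0.5,0],[0,0,-2,0],[0,0,-4,0],[0,0,-4.5,0],[0,0,-4.5,0],[0,0,-4.5,0]]]' 0
python3 - <<'E'
from h import *
im,d,C=grab('wrist','w8.png'); P=cloud(d,C); print(pose()[0])
m=(P[...,2]>.115)&(np.hypot(P[...,0]-.435,P[...,1]-.368)<.05)&(im.max(2)<90)&(P[...,2]<.17)
q=P[m]-[.435,.368,.05]; ax=np.array([.637,.771,0]); ay=np.array([-.771,.637,0])
A=np.c_[q@ax,q@ay,q[:,2]]; 
M=np.c_[2*A,np.ones(len(A))]; s=np.linalg.lstsq(M,(A**2).sum(1),rcond=None)[0]; print('sphere',s[:3],np.sqrt(s[3]+s[:3]@s[:3]))
print(m.sum(),A.mean(0),A.min(0),A.max(0),'angle',np.arctan2(s[0],s[2]))
# pivot check: stub & disc points
z=P[...,2]; B=np.stack([(P-[.435,.368,.05])@ax,(P-[.435,.368,.05])@ay],-1)
k=(z>.05)&(z<.112)&(abs(B[...,1]+.016)<.006)&(abs(B[...,0])<.09); print('disc x',np.percentile(B[k][:,0],[1,50,99]) ,k.sum(),np.nanmax(z[k]))
k=(im.max(2)<40)&(abs(z-.06)<.005)&(abs(B[...,0])<.12)&(B[...,1]<-.03)&(B[...,1]>-.08); print('platform x range',np.percentile(B[k][:,0],[.5,99.5]))
go(.4565,-.161,.25,-88)
E
```

```text
t: 44.6
eef_pos: [0.4348, 0.3699, 0.1226]
ee_rot: [3.141, -0.0, 0.88]
force: [2.5, -1.9, -0.7]
width: 0.0247
gripper_force: 19.3
t: 45.98
eef_pos: [0.4342, 0.3694, 0.234]
ee_rot: [-3.141, 0.002, 0.879]
force: [-0.6, 0.3, -0.6]
width: 0.0877
gripper_force: 0.0
[0.43415531 0.36932873 0.23374667]
sphere [0.0007497  0.00213234 0.08981463] 0.013537865037996236
630 [0.00319037 0.00184447 0.09875157] [-0.01141016 -0.01139268  0.08760782] [0.01465079 0.01436582 0.10428853] angle 0.008347042584808569
disc x [-0.03732178  0.00545019  0.04032765] 555 0.10804632235834655
platform x range [-0.0866277   0.02124975]
row [-15.77  14.21   0.14  27.68] yaw 50.4 q6 1.4
```

The lever reads upright to within 0.01 rad. Now back to the bar.

```bash
python3 -m crank '[[[-0.5,0.5,-1,2],[-1.5,1.3,-1.5,4],[-3,2.6,-1.5,6],[-4.5,4,-1.5,8],[-6,5.3,-1.5,10],[-7.5,6.6,-1.5,12],[-9,8,-1.5,14],[-10.5,9.3,-1.5,16],[-12,10.6,-1.5,18],[-13,11.8,-1.5,20],[-13.7,12.6,-1.5,22],[-13.8,12.8,-1.5,24]]]'; python3 -m crank '[[[0,0,0,2],[0,0,0,3.7],[0,0,0,3.7],[0,0,0,3.7]]]'
python3 - <<'E'
from h import *
im,d,C=grab('wrist','w9.png'); P=cloud(d,C); z=P[...,2]; print(pose()[0])
m=(z>.022)&(z<.04)&(im.max(2)<90)&(abs(P[...,0]-.46)<.07)&(abs(P[...,1]+.16)<.1); print('grip',m.sum(),cv2.minAreaRect((P[m][:,:2]*1000).astype(np.float32)),np.nanmedian(z[m]))
for r in arm.trace('bar','wrist')[:1]:
    q=P[r['mask']]; k=(q[:,2]>.006); print(r['score'],cv2.minAreaRect((q[k][:,:2]*1000).astype(np.float32)))
E
```

```text
t: 47.52
eef_pos: [0.4608, -0.1014, 0.2713]
ee_rot: [3.139, 0.0, -1.223]
force: [-0.4, 0.8, -0.8]
width: 0.0874
gripper_force: 0.0
t: 48.02
eef_pos: [0.4611, -0.0998, 0.2721]
ee_rot: [3.141, -0.0, -1.534]
force: [-0.2, -0.5, -1.1]
width: 0.0876
gripper_force: 0.0
[ 0.46119665 -0.09983133  0.27221405]
grip 1216 ((470.79736328125, -191.58392333984375), (55.41200256347656, 165.1249542236328), 23.902429580688477) 0.02914865921683249
0.85 ((457.07220458984375, -159.9261474609375), (37.02012634277344, 306.68328857421875), 1.9184808731079102)
```

View pics/w9.png

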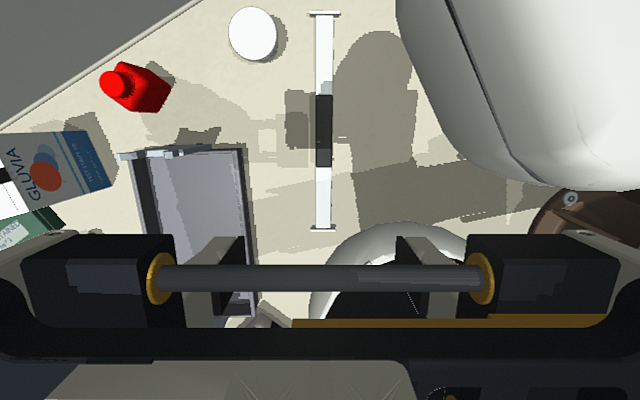

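The bar lies undisturbed at (323, 120) in the picture, centred at (0.457, -0.160). I'll grasp it.

```bash
python3 -c "
from h import *
go(.457,-.160,.0228,-88.1)"; python3 -m crank '[[[0.8,0,1,0],[2,0.1,3,0],[2.4,0.1,5,0],[2.4,0.1,7,0],[2.4,0.1,9,0],[2.4,0.1,10.2,0],[2.4,0.1,10.55,0],[2.4,0.1,10.55,0],[2.4,0.1,10.55,0]]]' 0;  python3 -c "
from h import *
go(.457,-.160,.0228,-88.1)"
```

```text
row [ 2.4   0.25 10.73  0.03] yaw -88.0 q6 -0.17
t: 49.25
eef_pos: [0.462, -0.1599, 0.0102]
ee_rot: [-3.139, -0.0, -1.537]
force: [0.1, 0.0, 0.4]
width: 0.0876
gripper_force: 0.0
row [-0.    0.2   0.25  0.01] yaw -88.1 q6 -0.04
```

```bash
python3 -m crank '[[[0,0.1,0.1,0],[0,0.2,0.2,0],[0,0.2,0.2,0],[0,0.2,0.2,0]]]' 0;  python3 -m crank '[[[0,0,0,0],[0,0,0,0],[0,0,0,0],[0,0,0,0],[0,0,0,0],[0,0,0,0],[0,0,0,0],[0,0,0,0]]]' 1 40; python3 -m crank '[[[0,0,-0.3,0],[0,0,-1,0],[0,0,-2.5,0],[0,0,-4,0],[0,0,-6,0],[0,0,-7.5,0],[0,0,-8,0],[0,0,-8,0],[0,0,-8,0]]]'
python3 -c "
from h import *
go(.6445,.007,.2188,-85.7)"
```

```text
t: 49.75
eef_pos: [0.4559, -0.16, 0.004]
ee_rot: [-3.141, -0.0, -1.538]
force: [-0.1, 0.1, 0.1]
width: 0.0876
gripper_force: 0.0
t: 50.75
eef_pos: [0.4563, -0.16, 0.004]
ee_rot: [-3.141, -0.0, -1.537]
force: [1.5, 0.7, 1.2]
width: 0.0231
gripper_force: 40.0
t: 51.88
eef_pos: [0.4547, -0.1599, 0.2021]
ee_rot: [3.139, 0.001, -1.538]
force: [0.8, -0.1, -1.4]
width: 0.0234
gripper_force: 40.0
row [-6.42 -7.81  0.07 -0.48] yaw -88.1 q6 -0.04
```

```bash
python3 -m crank '[[[-0.4,-0.5,0,0],[-1.2,-1.5,0,0],[-2.2,-2.8,0,0],[-3.3,-4.1,0,0],[-4.4,-5.4,0,-0.2],[-5.5,-6.7,0,-0.4],[-6.2,-7.5,0,-0.48],[-6.42,-7.81,0,-0.48],[-6.42,-7.81,0,-0.48],[-6.42,-7.81,0,-0.48]]]'
python3 - <<'E'
from h import *
im,d,C=grab('wrist','w10.png'); P=cloud(d,C); z=P[...,2]; p=pose()[0]; print(p)
im2,d2,C2=grab('top','t4.png'); Q=cloud(d2,C2)
def ana(P,n):
    z=P[...,2]; near=(abs(P[...,0]-.645)<.06)
    m=near&(z>.19)&(z<.22)
    for s,a,b in [(-1,.06,.12),(1,.06,.14)]:
        q=P[m&(s*P[...,1]>a)&(s*P[...,1]<b)]
        if len(q)>10: print(n,'bar arm',s,len(q),np.median(q,0).round(4))
    m=near&(z>.105)&(z<.135)
    for s in (-1,1):
        q=P[m&(s*P[...,1]>.10)&(s*P[...,1]<.19)]
        if len(q)>10: print(n,'bracket',s,len(q),np.percentile(q,[2,50,98],axis=0).round(4).tolist())
ana(P,'w');ana(Q,'t')
E
```

```text
t: 53.12
eef_pos: [0.645, 0.0064, 0.2036]
ee_rot: [3.141, -0.0, -1.496]
force: [-0.2, 0.2, -2.4]
width: 0.0231
gripper_force: 40.0
[0.6450782 0.0062254 0.203892 ]
w bar arm -1 5279 [ 0.6516 -0.0923  0.2108]
w bracket -1 491 [[0.6248, -0.1354, 0.1067], [0.6737, -0.1287, 0.1259], [0.686, -0.1242, 0.1302]]
t bar arm -1 264 [ 0.6496 -0.0901  0.2119]
t bar arm 1 347 [0.6354 0.1003 0.2112]
t bracket -1 18 [[0.6255, -0.1369, 0.1137], [0.6305, -0.1328, 0.1263], [0.6389, -0.1292, 0.1318]]
t bracket 1 18 [[0.603, 0.1391, 0.1218], [0.6085, 0.1424, 0.1268], [0.6153, 0.1476, 0.1325]]
```

View pics/w10.png

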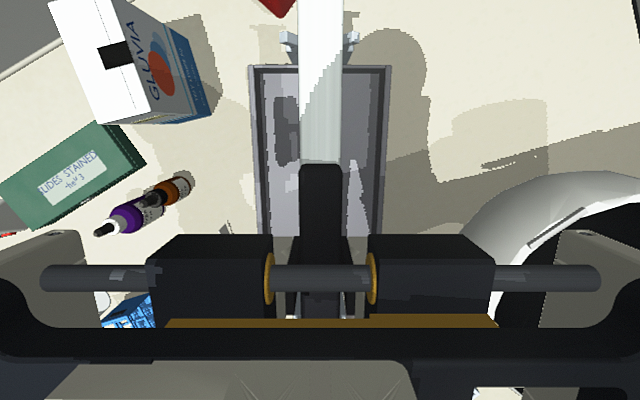

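```bash
python3 -m crank '[[[-0.02,-0.04,0.5,0],[-0.02,-0.04,1.5,0],[-0.02,-0.04,2.3,0],[-0.02,-0.04,2.8,0],[-0.02,-0.04,3.2,0],[-0.02,-0.04,3.5,0],[-0.02,-0.04,3.7,0],[-0.02,-0.04,3.7,0],[-0.02,-0.04,3.7,0]]]'; python3 -c "
from h import *
go(.645,.007,.1213,-85.7)"
```

```text
t: 54.35
eef_pos: [0.6469, 0.0075, 0.1118]
ee_rot: [-3.141, 0.0, -1.496]
force: [0.1, 0.7, -2.6]
width: 0.0229
gripper_force: 40.0
row [0.01 0.08 0.37 0.  ] yaw -85.7 q6 -0.24
```

```bash
python3 -m crank '[[[0,0,0.1,0],[0,0,0.2,0],[0,0,0.27,0],[0,0,0.32,0],[0,0,0.36,0],[0,0,0.36,0],[0,0,0.36,0]]]'
```

```text
t: 55.22
eef_pos: [0.6467, 0.0074, 0.1024]
ee_rot: [-3.141, 0.0, -1.496]
force: [0.3, -0.6, -1.3]
width: 0.0233
gripper_force: 40.0
```

```bash
python3 -m crank '[[[0,0,0.04,0],[0,0,0.04,0],[0,0,0.04,0],[0,0,0.04,0]]]'; python3 -m crank '[[[0,0,0,0],[0,0,0,0],[0,0,0,0],[0,0,0,0],[0,0,0,0],[0,0,0,0],[0,0,-0.5,0],[0,0,-2,0],[0,0,-4,0],[0,0,-6,0],[0,0,-7,0],[0,0,-7,0]]]' 0; python3 -m crank '[[[-1,-1,0,0],[-2,-2,0,0],[-2.4,-2,0,0],[-2.4,-2,0,0]]]'
python3 - <<'E'
from h import *
im,d,C=grab('wrist','w11.png'); P=cloud(d,C); z=P[...,2]
r=arm.trace('bar','wrist')[0]; q=P[r['mask']]; k=(q[:,2]>.1); print(r['score'],cv2.minAreaRect((q[k][:,:2]*1000).astype(np.float32)))
m=(z>.1)&(z<.14)&(abs(P[...,0]-.645)<.05)
for a in np.arange(-.14,.17,.03):
    s=q[(q[:,1]>a)&(q[:,1]<a+.02)]; print(a.round(2),len(s),np.nanmedian(s,0).round(4) if len(s) else '')
im,d,C=grab('top','t5.png')
P=cloud(d,C)
for th in ['bottle_1','cup','bar']:
    for r in arm.trace(th,'top')[:3]: print(th,round(r['score'],2),np.nanmedian(P[r['mask']],0).round(3))
im2,_,_=grab('scene','s5.png')
cv2.imwrite('pics/fin.png',cv2.cvtColor(np.vstack([cv2.resize(im[100:300,160:480],(480,300)),cv2.resize(im2[140:290,190:430],(480,300))]),4))
E
```

```text
t: 55.72
eef_pos: [0.6469, 0.0074, 0.1019]
ee_rot: [-3.141, -0.0, -1.496]
force: [-1.2, 1.0, 5.3]
width: 0.0232
gripper_force: 40.0
t: 57.22
eef_pos: [0.6478, 0.0075, 0.2803]
ee_rot: [-3.136, 0.001, -1.496]
force: [-0.1, 0.2, -1.0]
width: 0.0871
gripper_force: 0.0
t: 57.72
eef_pos: [0.6914, 0.0714, 0.2757]
ee_rot: [3.14, -0.0, -1.495]
force: [0.2, -1.2, -0.1]
width: 0.0876
gripper_force: 0.0
0.96 ((641.8661499023438, 15.865097045898438), (37.03825378417969, 289.3802185058594), 3.1787898540496826)
-0.14 164 [ 0.6557 -0.123   0.1093]
-0.11 516 [ 0.6548 -0.1002  0.1093]
-0.08 462 [ 0.6525 -0.0699  0.1093]
-0.05 422 [ 0.6516 -0.0386  0.1263]
-0.02 466 [ 0.6489 -0.0105  0.127 ]
0.01 419 [0.6472 0.0197 0.127 ]
0.04 362 [0.6452 0.0486 0.1268]
0.07 324 [0.6412 0.08   0.1091]
0.1 290 [0.639  0.1095 0.109 ]
0.13 271 [0.6375 0.1397 0.1091]
0.16 9 [0.6447 0.1605 0.1126]
bottle_1 0.85 [ 0.697 -0.201  0.065]
bottle_1 0.67 [0.578 0.224 0.115]
cup 0.89 [ 0.545 -0.269  0.062]
cup 0.36 [0.631 0.001 0.005]
bar 0.66 [0.644 0.004 0.111]
bar 0.35 [0.557 0.198 0.06 ]
```

View pics/w11.png

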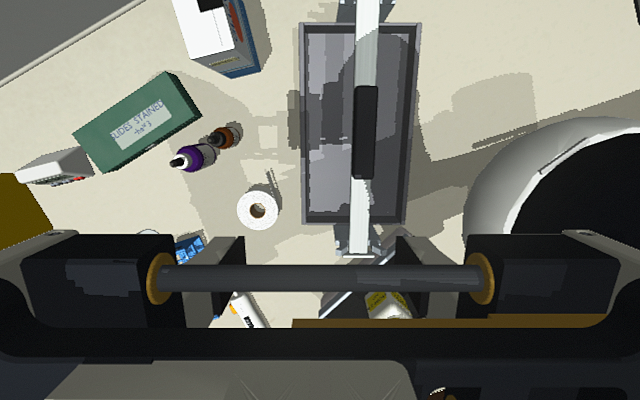

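View pics/fin.png

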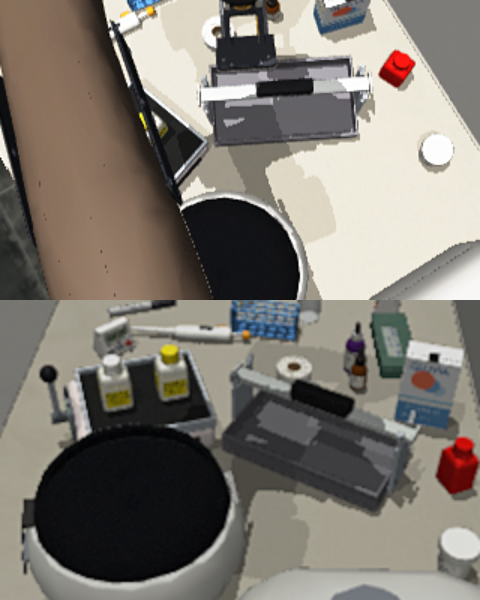

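The bar sits level in both brackets, with its arms at z 0.109 at both ends. Both bottles stand upright, the lever is upright and the cup hasn't moved, so I'm handing in.

```bash
python3 -c "
from station import arm
print(arm.job_done())"
```

```text
the job is handed in; nothing more can be done
None
```

The job is handed in: both bottles present stand upright on the platform, the lever is upright at the long mark (within about 0.01 rad by camera), the bar is back in both brackets of the empty crate, and the cup was not touched; the hand-in gave no verdict.

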